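# Shut the bench chest and drop its locking bar

### The job

Both drawers of the low blue tool chest have been left open: push them fully shut with the fingertips. Only then push the upright locking bar on the front of the chest over and down until it lies level across the front of the wide drawer. Only the fingers may push on the chest; lift nothing, and leave the coupling, spool and jar where they are.

Things in the scene. Friction and masses are not known exactly. Their poses are not given: they have to be found in the camera images.
- chest: Low blue steel tool chest, fixed, 240 deep (x), 460 wide (y), 100 mm tall. Origin: centre of its underside; x points from front to back (front faces the robot), y to the robot's left, z up. Its front is the plane x = -120 mm; shut drawers are flush with it. Wide drawer centred at y = +105 mm, narrow one at y = -140 mm, between them a 70 mm wide upright at y = -35 mm.
- wide_drawer (a joint): How far the wide drawer is out (m): 0 shut (hard stop), slides out towards the robot (chest -x), at most 0.12. Plain front without handle, 206 mm wide, 70 mm tall (15 to 85 mm above the bench), 12 mm thick, open-topped behind. About 2.5 N moves it; it stays where it is left.
- wide_front (a point): Centre of the outer face of the wide drawer's front, 50 mm above the bench; it moves with the drawer. Axes as the chest's.
- narrow_drawer (a joint): How far the narrow drawer is out, in m: 0 is shut (hard stop), at most 0.12. Same make as the wide one, front 136 mm wide and 70 mm tall (15 to 85 mm above the bench); about 2.5 N moves it.
- narrow_front (a point): Centre of the outer face of the narrow drawer's front, 50 mm above the bench; it moves with the drawer.
- lock_bar (a joint): Angle of the locking bar (rad): 0 level across the wide drawer's front (hard stop), 1.57 upright; it starts near upright. It turns in a plane parallel to the chest's front. The hinge is stiff (up to about 5 N at the tab): the bar stays where it is left. Nothing in the mechanism stops it passing through an open drawer; that must not happen.
- bar_pivot (a point): The bar's hinge axis (parallel to the chest's x), on the upright between the drawers: 60 mm above the bench, 15 mm in front of the chest's front, at chest y = -35 mm. Fixed to the chest.
- bar_tab (a point): Face of the bar's thumb tab to push, at (-18, 155, 10) mm from the hinge in the bar's axes (x as chest, y along bar, z across). Bar: flat, 20 mm wide, 6 thick, 170 long. Tab: 30 mm along the bar, 6 thick, juts forward to 35 mm before the bar's middle plane. The face looks up, 70 mm above the bench, when the bar is down; to the narrow drawer's side when upright.
- coupling: Bystander: steel pipe coupling, a plain tube 48 mm across and 42 mm tall, standing on the bench in front of the upright between the drawers. Origin at the centre of its underside.
- spool: Bystander: aluminium wire spool standing on the bench, 64 mm across, 50 mm tall. Origin at the centre of its underside.
- jar: Bystander: glass jar with a steel cap standing on the bench, 54 mm across, 75 mm tall. Origin at the centre of its underside.

How it is judged:
On the way, in this order (a step that is already met when the one before it is completed fails the run):
1. both drawers are pushed fully shut (value of joint each of wide_drawer, narrow_drawer below 0.005 m), for 0.2 s.
2. the locking bar is down across the wide drawer (all of step 1 and value of joint lock_bar below 0.06 rad), for 0.2 s.
At the end, for the whole second after the job is handed in: Both drawers are within 5 mm of shut, the locking bar is within 0.06 rad of level across the wide drawer, and the coupling, spool and jar are within 30 mm of where they started (all of step 2 and distance of each of coupling, spool, jar from where it was at the start of the episode below 0.03 m); the robot touches nothing.
It fails at once if the bar is swung down in front of a drawer that is still open (value of joint lock_bar below 0.9 rad and value of joint any of wide_drawer, narrow_drawer above 0.012 m).
It fails at once if the bar is swung over to the narrow drawer's side (value of joint lock_bar above 2.3 rad).
It fails at once if a bystander (coupling, spool or jar) is moved more than 30 mm or lifted (distance of any of coupling, spool, jar from where it was at the start of the episode above 0.03 m or height (world z) of any of coupling, spool, jar above 0.02 m).
It fails at once if the arm or the gripper's body, not the fingers, pushes on the chest, a drawer or the bar (contact force between the arm and chest above 8 N).
It also fails if it takes over 64 s, if anything falls off the work surface, if the arm or the gripper's body presses on something with over 40 N, if the wrist force passes 120 N, or if a joint passes its speed limit or range.

### The arm

A 7-joint arm with a two-finger parallel gripper is mounted at the origin on the work surface. World frame = base frame: x ahead of the robot, y to its left, z up, the work surface at z = 0. Lengths are in m, angles in rad, forces in N, time in s.
With the tool pointing down it reaches from about 0.425 to 0.875 m from the base axis. Payload 8.4 kg.
Tool frame: the origin (TCP) lies at the very end of the fingers, on their centre line; the grasp point (between the pads) lies 19 mm behind it; z points along the fingers, y is the line along which they close (so a half turn about z gives the same grasp; the last joint's range is limited). The gripper opens to 87 mm and grips with 3 to 60 N. Pads are 19 mm wide; open, the fingers measure 117 mm over their backs; the gripper's body (75 mm by 190 mm) begins 51 mm behind the grasp point.
Start: joints at [-1.366, 0.333, 0.04, 1.465, -0.013, 1.343, -0.059], TCP at [0.194, 0.62, 0.223] pointing down, gripper open.
Joint ranges: [-2.58, 2.58], [-0.38, 2.09], [-1.3, 1.39], [0.25, 2.4], [-1.5, 4.64], [0.08, 2.09], [-2.65, 2.65]. Speed limits (rad/s): [2.22, 2.22, 2.79, 2.79, 3.14, 3.14, 3.14].

### API

Orientations are given as a unit quaternion [x, y, z, w].
In Python, from bench import ctrl gives the robot as it stands.
- The arm moves only by the shell command python3 -m creep 'ROWS' [FORCE]. ROWS is JSON, a list of rows, each an object with "translation": the shift along the world's x, y, z normalised to -1 to 1, where 1 is 0.02 m, a list of three; "dr": the turn, a rotation vector about the world's x, y, z normalised to -1 to 1, where 1 is 0.12 rad, a list of three; "hand": the opening, from 0 (shut) to 1 (fully open). In form: [{"translation": [x, y, z], "dr": [ax, ay, az], "hand": hand}, ...]. A call has 1 to 12 rows; each row shifts and turns the commanded pose from where the row before left it; what a row does not reach is not made up. A row lasts 1/12 s, in which the tool goes at most 41.7 mm and 7.16 degrees, less where a joint would pass 70% of its speed; a pose out of reach is approached as far as the arm can. A call with a number of a shift or a turn outside -1 to 1 is refused whole. A call with a gripper value outside its range is refused whole. The fingers move at their own pace and stop on an object; FORCE is the grip in N (left out, the last holds). Time passes only in rows, so rows that do not move let the fingers close. It gives the time, the measured TCP pose, the force, the opening and the grip force at its end, in the units of the state.
- ctrl.sense(): the state, without advancing time (a new reading comes with each control period).
- ctrl.camera(name): name is "side" or "top"; returns a dict with "frame" (420x560x3 uint8, red, green, blue), "fovy" (degrees; the focal length in pixels is half the picture's height over the tangent of half this angle, whatever the lens; pixels are square), "cx", "cy" (the principal point, pixels), "distortion" ([k1, k2, p1, p2, k3] as OpenCV has them; the pictures are not rectified), "pose" (4x4, takes a point from camera to world coordinates). Camera axes: x right, y down, z forward; pixel columns grow to the right and rows downward; lengths in m; the calibration is good to about 2 mm. A picture is of the moment at which its call begins. There is no depth.
- ctrl.close_job(): hands the job in; it is judged then, once.
The state is a dict: "t": time; "qpos": joint angles; "dq": joint speeds; "joint_torque": joint torques, N m; "tool_pos": TCP position; "tool_rot": TCP orientation; "ft_force": force on the tool from outside, world axes, zero at the start; "moment": the same for the moment, N m; "finger_gap": finger opening in m; "finger_force": force on a finger pad.
Only numpy, scipy, OpenCV 4.12 (cv2) and the standard library are available. Lean on these libraries where they do the work, as an engineer would, in place of code of your own. Each camera call takes 0.05 s, during which the arm holds its last target. There are 200 camera calls.

## Working session

There is one attempt and no reset: what is moved stays moved. The work goes in short steps, Python scripts to look and compute and a shell command to move; the robot and the scene stay as the last step left them, time stands still between calls to the robot, and variables do not carry over. Pictures are saved under pics/ and viewed, at most 10 in all, crops included, and the job is handed in when it is done.

```bash
ls; mkdir -p pics; python3 - <<'E'
from bench import ctrl
import cv2,json,numpy as np
s=ctrl.sense(); print({k:np.round(v,3).tolist() for k,v in s.items()})
for n in("top","side"):
    c=ctrl.camera(n); cv2.imwrite(f"pics/{n}0.png",c["frame"][:,:,::-1])
    print(n,c["fovy"],c["cx"],c["cy"],c["distortion"],np.round(c["pose"],4).tolist())
E
```

```text
pics
{'t': 0.0, 'qpos': [-1.366, 0.334, 0.04, 1.466, -0.013, 1.343, -0.058], 'dq': [0.001, -0.001, -0.003, -0.0, 0.001, -0.001, 0.001], 'joint_torque': [0.001, -65.637, 1.336, -40.38, -0.06, 0.045, 0.0], 'tool_pos': [0.194, 0.62, 0.222], 'tool_rot': [0.151, 0.988, -0.001, -0.0], 'ft_force': [-0.091, -0.518, 0.715], 'moment': [0.002, 0.081, 0.01], 'finger_force': 0.0, 'finger_gap': 0.087}
top 49.327255861402634 279.97202226436923 206.35496385239162 [0.00920918 0.         0.         0.         0.        ] [[0.01, -0.9924, 0.123, 0.4285], [-0.9997, -0.0129, -0.0228, 0.0121], [0.0242, -0.1227, -0.9921, 1.3162], [0.0, 0.0, 0.0, 1.0]]
side 47.95014067136112 282.28511250472593 208.88715306406345 [-0.04324056  0.          0.          0.          0.        ] [[0.9782, -0.1425, 0.1507, 0.3997], [-0.2072, -0.6365, 0.7429, -0.9879], [-0.0099, -0.758, -0.6522, 0.9431], [0.0, 0.0, 0.0, 1.0]]
```

View pics/top0.png

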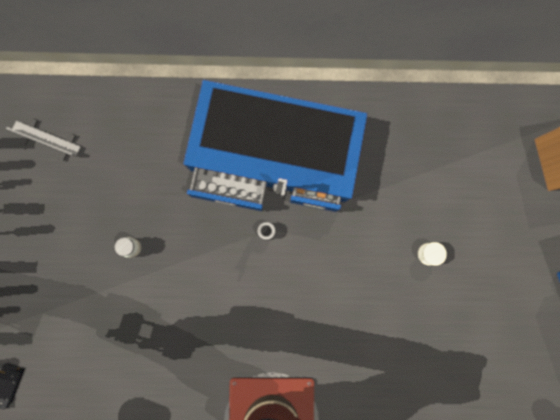

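View pics/side0.png

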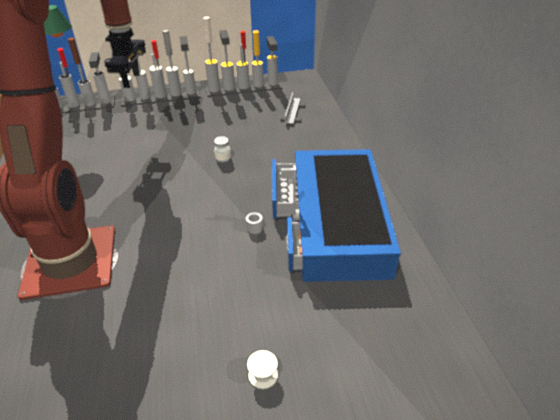

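The top view shows the chest at about (187–367, 82–210). The wide drawer is out at (228,188), the narrow one at (316,198), and the bar is near (282,186). The coupling is at (266,231), the jar or spool at (127,247) and (432,254). I'll zoom in next.

```bash
cat > h.py <<'E'
import cv2,numpy as np
from bench import ctrl
def cam(n):
    c=ctrl.camera(n); f=c["frame"]; F=f.shape[0]/2/np.tan(np.radians(c["fovy"]/2))
    c["K"]=np.array([[F,0,c["cx"]],[0,F,c["cy"]],[0,0,1]]); c["D"]=np.array(c["distortion"]); c["pose"]=np.array(c["pose"]); return c
def plane(c,px,z):
    p=cv2.undistortPoints(np.array(px,float).reshape(-1,1,2),c["K"],c["D"]).reshape(-1,2)
    d=np.c_[p,np.ones(len(p))]@c["pose"][:3,:3].T; o=c["pose"][:3,3]
    return o+d*((z-o[2])/d[:,2])[:,None]
def pix(c,P):
    T=np.linalg.inv(c["pose"]); return cv2.projectPoints(np.array(P,float).reshape(-1,1,3),cv2.Rodrigues(T[:3,:3])[0],T[:3,3],c["K"],c["D"])[0].reshape(-1,2)
E
python3 - <<'E'
from h import *
t=cv2.imread("pics/top0.png"); s=cv2.imread("pics/side0.png")
cv2.imwrite("pics/topz.png",cv2.resize(t[70:220,175:375],None,fx=4,fy=4,interpolation=cv2.INTER_CUBIC))
cv2.imwrite("pics/sidez.png",cv2.resize(s[140:290,235:405],None,fx=4,fy=4,interpolation=cv2.INTER_CUBIC))
E
```

```text
(no output)
```

View pics/topz.png

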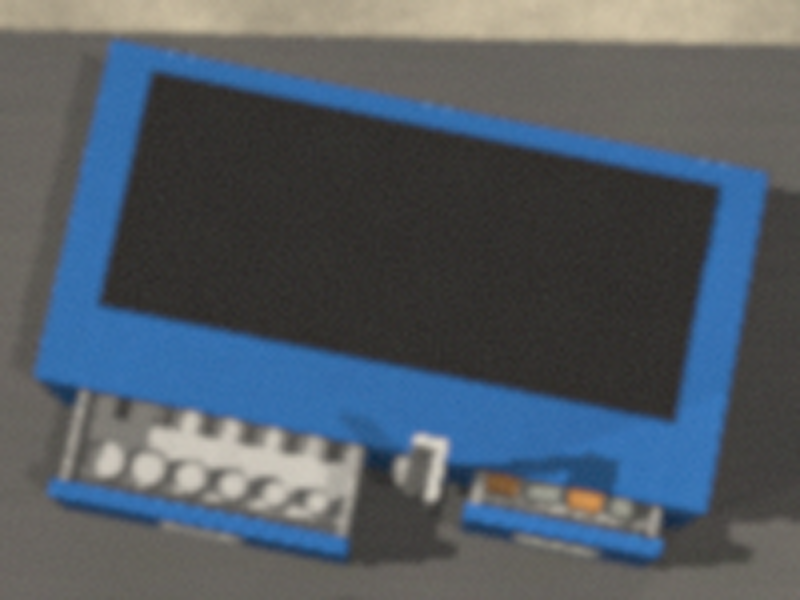

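View pics/sidez.png

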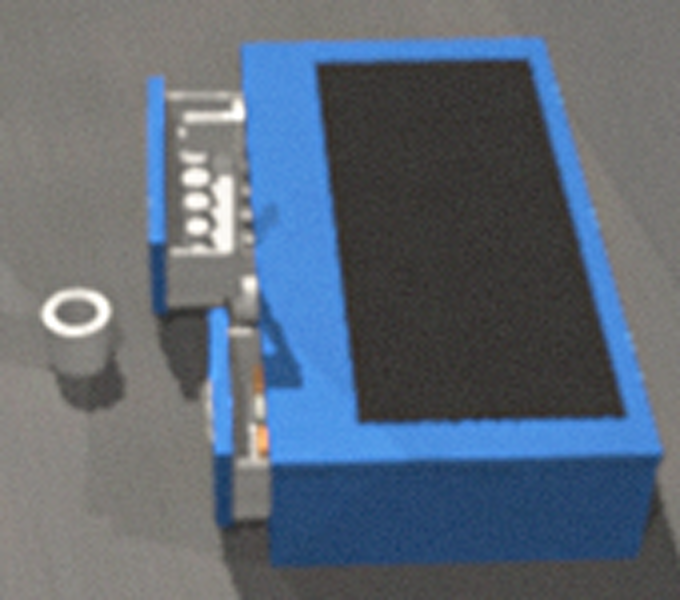

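The top zoom gives the chest-top corners, in zoom pixels: front-left (37,378), back-left (110,40), back-right (767,172), front-right (708,513). The wide drawer front runs (48,490)–(346,550), the narrow one (463,515)–(662,553). The bar tip and tab form an L at (412–448, 437–500). The side zoom agrees and shows the coupling rim at (77,312).

```bash
python3 - <<'E'
from h import *
t=cam("top"); s=cam("side")
Z=lambda p:np.array(p)/4+[174.6,69.6]; S=lambda p:np.array(p)/4+[234.6,139.6]
top=plane(t,Z([(37,378),(110,40),(767,172),(708,513)]),.1)
sd=plane(s,S([(243,43),(543,38),(660,456),(272,463)]),.1)
print(top.round(3).tolist());print(sd.round(3).tolist())
for q in(top,sd): print([round(float(np.linalg.norm(q[i]-q[i-1])),3) for i in range(4)])
q=(top+sd)/2; c=q.mean(0); yv=(q[0]-q[3]+q[1]-q[2])[:2]; a=np.arctan2(-yv[0],yv[1]); 
for m in(top,sd):
    yy=(m[0]-m[3]+m[1]-m[2])[:2]; print("yaw",np.arctan2(-yy[0],yy[1]),m.mean(0))
R=np.array([[np.cos(a),-np.sin(a)],[np.sin(a),np.cos(a)]]); print("chest",c[:2],"yaw",a)
np.savez("chest.npz",c=c[:2],R=R,a=a)
loc=lambda P:((P[:,:2]-c[:2])@R).round(3).tolist()
print("wide top edge",loc(plane(t,Z([(52,480),(348,540)]),.085)),loc(plane(s,S([(150,78),(150,240)]),.085)))
print("narrow",loc(plane(t,Z([(465,505),(662,545)]),.085)),loc(plane(s,S([(210,312),(217,455)]),.085)))
print("bar tip z.23",loc(plane(t,Z([(415,435),(447,440),(440,500)]),.23)))
W=lambda x,y,z:np.r_[c[:2]+R@[x,y],z]
for n,z in(("front wide shut",(-.12,.105)),("narrow",(-.12,-.14)),("pivot",(-.135,-.035))): print(n,W(*z,.06))
# bystanders
for n,px,z in(("coupling",(266,231),.042),("left",(124,246),.075),("left50",(124,246),.05),("right",(430,253),.05),("right75",(430,253),.075)):
    print(n,plane(t,[px],z)[0],loc(plane(t,[px],z)))
for n,px,z in(("coupling",S((77,312)),.042),("far",(221,141),.075),("near",(262,362),.05)): print("side",n,plane(s,[px],z)[0])
E
```

```text
[[0.691, 0.244, 0.1], [0.929, 0.203, 0.1], [0.843, -0.252, 0.1], [0.605, -0.209, 0.1]]
[[0.695, 0.244, 0.1], [0.931, 0.198, 0.1], [0.842, -0.256, 0.1], [0.607, -0.21, 0.1]]
[0.461, 0.242, 0.463, 0.242]
[0.462, 0.241, 0.463, 0.239]
yaw -0.1869420022522052 [ 0.76694836 -0.00337313  0.1       ]
yaw -0.19277831137135973 [ 0.76871172 -0.00581424  0.1       ]
chest [ 0.76783004 -0.00459369] yaw -0.18986251244948896
wide top edge [[-0.187, 0.208], [-0.186, 0.003]] [[-0.193, 0.206], [-0.194, 0.004]]
narrow [[-0.147, -0.07], [-0.147, -0.207]] [[-0.153, -0.075], [-0.152, -0.21]]
bar tip z.23 [[-0.134, -0.029], [-0.133, -0.049], [-0.169, -0.052]]
front wide shut [0.66980242 0.12116635 0.06      ]
narrow [ 0.62356507 -0.11943105  0.06      ]
pivot [ 0.62865063 -0.01348702  0.06      ]
coupling [0.51673513 0.02105543 0.042     ] [[-0.251, -0.022]]
left [0.46984054 0.40077168 0.075     ] [[-0.369, 0.342]]
left50 [0.47067269 0.40860092 0.05      ] [[-0.37, 0.35]]
right [ 0.4604541  -0.43468819  0.05      ] [[-0.221, -0.48]]
right75 [ 0.45982371 -0.42586685  0.075     ] [[-0.223, -0.472]]
side coupling [0.52047716 0.01881762 0.042     ]
side far [0.47038643 0.3924733  0.075     ]
side near [ 0.46142413 -0.44683964  0.05      ]
```

The measured chest is 461 × 241 mm, which matches the given size. The drawers are about 70 mm and 30 mm out. I'll close the fingers, align them with the chest and move in front of the wide drawer while staying high.

```bash
python3 -m creep '[{"translation":[0.75,-0.96,0],"dr":[0,0,0.08],"hand":0},{"translation":[0.75,-0.96,0],"dr":[0,0,0.08],"hand":0},{"translation":[0.75,-0.96,0],"dr":[0,0,0.08],"hand":0},{"translation":[0.75,-0.96,0],"dr":[0,0,0.08],"hand":0},{"translation":[0.75,-0.96,0],"dr":[0,0,0.08],"hand":0},{"translation":[0.75,-0.96,0],"dr":[0,0,0.08],"hand":0},{"translation":[0.75,-0.96,0],"dr":[0,0,0.08],"hand":0},{"translation":[0.75,-0.96,0],"dr":[0,0,0.08],"hand":0},{"translation":[0.75,-0.96,0],"dr":[0,0,0.08],"hand":0},{"translation":[0.75,-0.96,0],"dr":[0,0,0.08],"hand":0},{"translation":[0.75,-0.96,0],"dr":[0,0,0.08],"hand":0},{"translation":[0.75,-0.96,0],"dr":[0,0,0.08],"hand":0}]' 10
python3 -m creep '[{"translation":[0.75,-0.96,0],"dr":[0,0,0],"hand":0},{"translation":[0.75,-0.96,0],"dr":[0,0,0],"hand":0},{"translation":[0.75,-0.96,0],"dr":[0,0,0],"hand":0},{"translation":[0.75,-0.96,0],"dr":[0,0,0],"hand":0},{"translation":[0.75,-0.96,0],"dr":[0,0,0],"hand":0},{"translation":[0.75,-0.96,0],"dr":[0,0,0],"hand":0},{"translation":[0.75,-0.96,0],"dr":[0,0,0],"hand":0},{"translation":[0.75,-0.96,0],"dr":[0,0,0],"hand":0},{"translation":[0.75,-0.96,0],"dr":[0,0,0],"hand":0},{"translation":[0.75,-0.96,0],"dr":[0,0,0],"hand":0},{"translation":[0.75,-0.96,0],"dr":[0,0,0],"hand":0},{"translation":[0.75,-0.96,0],"dr":[0,0,0],"hand":0}]'
```

```text
t: 1.2
tool_pos: [0.375, 0.3887, 0.2225]
tool_rot: [0.094, 0.996, -0.0, -0.0]
ft_force: [-0.8, 0.4, -0.3]
finger_gap: 0.0149
finger_force: 0.0
t: 2.2
tool_pos: [0.555, 0.1584, 0.2225]
tool_rot: [0.094, 0.996, 0.0, -0.0]
ft_force: [-0.0, -0.0, 0.9]
finger_gap: 0.0005
finger_force: 0.0
```

```bash
python3 -m creep '[{"translation":[0,0,-0.95],"dr":[0,0,0],"hand":0},{"translation":[0,0,-0.95],"dr":[0,0,0],"hand":0},{"translation":[0,0,-0.95],"dr":[0,0,0],"hand":0},{"translation":[0,0,-0.95],"dr":[0,0,0],"hand":0},{"translation":[0,0,-0.95],"dr":[0,0,0],"hand":0},{"translation":[0,0,-0.95],"dr":[0,0,0],"hand":0},{"translation":[0,0,-0.95],"dr":[0,0,0],"hand":0},{"translation":[0,0,-0.95],"dr":[0,0,0],"hand":0},{"translation":[0,0,-0.95],"dr":[0,0,0],"hand":0},{"translation":[0,0,0],"dr":[0,0,0],"hand":0}]'
python3 -m creep '[{"translation":[0.49,-0.095,0],"dr":[0,0,0],"hand":0},{"translation":[0.49,-0.095,0],"dr":[0,0,0],"hand":0},{"translation":[0.49,-0.095,0],"dr":[0,0,0],"hand":0},{"translation":[0.49,-0.095,0],"dr":[0,0,0],"hand":0},{"translation":[0.49,-0.095,0],"dr":[0,0,0],"hand":0},{"translation":[0.49,-0.095,0],"dr":[0,0,0],"hand":0}]'
python3 -m creep '[{"translation":[0.49,-0.095,0],"dr":[0,0,0],"hand":0},{"translation":[0.49,-0.095,0],"dr":[0,0,0],"hand":0},{"translation":[0.49,-0.095,0],"dr":[0,0,0],"hand":0},{"translation":[0.49,-0.095,0],"dr":[0,0,0],"hand":0}]'
```

```text
t: 3.03
tool_pos: [0.552, 0.1587, 0.048]
tool_rot: [0.094, 0.996, -0.001, -0.002]
ft_force: [-1.5, -0.5, 0.1]
finger_gap: 0.0008
finger_force: 0.0
t: 3.53
tool_pos: [0.6143, 0.1481, 0.052]
tool_rot: [0.094, 0.996, 0.0, 0.0]
ft_force: [-2.7, 1.3, 2.7]
finger_gap: 0.0004
finger_force: 1.8
t: 3.87
tool_pos: [0.6534, 0.1404, 0.0515]
tool_rot: [0.094, 0.996, 0.0, -0.0]
ft_force: [-3.9, 1.1, 2.3]
finger_gap: 0.0007
finger_force: 1.8
```

```bash
python3 -m creep '[{"translation":[0.2,-0.04,0],"dr":[0,0,0],"hand":0},{"translation":[0.2,-0.04,0],"dr":[0,0,0],"hand":0},{"translation":[0,0,0],"dr":[0,0,0],"hand":0}]'
python3 -m creep '[{"translation":[0.1,-0.02,0],"dr":[0,0,0],"hand":0},{"translation":[0.1,-0.02,0],"dr":[0,0,0],"hand":0},{"translation":[0,0,0],"dr":[0,0,0],"hand":0}]'
```

```text
t: 4.12
tool_pos: [0.66, 0.1386, 0.0511]
tool_rot: [0.094, 0.996, -0.0, -0.001]
ft_force: [-4.2, 0.8, 3.0]
finger_gap: 0.0005
finger_force: 2.3
t: 4.37
tool_pos: [0.6598, 0.1387, 0.0511]
tool_rot: [0.094, 0.996, -0.0, -0.005]
ft_force: [-25.5, 0.7, 16.1]
finger_gap: 0.0004
finger_force: 12.7
```

The force rose to 25 N with no further travel, so the wide drawer is shut. Next I'll back off, pass in front of the bar and above the coupling, and go to the narrow drawer.

```bash
python3 -m creep '[{"translation":[-0.5,0.1,0],"dr":[0,0,0],"hand":0},{"translation":[-0.98,0.19,0.3],"dr":[0,0,0],"hand":0},{"translation":[-0.98,0.19,0.4],"dr":[0,0,0],"hand":0},{"translation":[-0.98,0.19,0.5],"dr":[0,0,0],"hand":0},{"translation":[-0.98,0.19,0.5],"dr":[0,0,0],"hand":0},{"translation":[-0.98,0.19,0.5],"dr":[0,0,0],"hand":0},{"translation":[-0.5,0.1,0.3],"dr":[0,0,0],"hand":0},{"translation":[0,0,0],"dr":[0,0,0],"hand":0}]'
python3 -m creep '[{"translation":[-0.19,-0.97,0],"dr":[0,0,0],"hand":0},{"translation":[-0.19,-0.97,0],"dr":[0,0,0],"hand":0},{"translation":[-0.19,-0.97,0],"dr":[0,0,0],"hand":0},{"translation":[-0.19,-0.97,0],"dr":[0,0,0],"hand":0},{"translation":[-0.19,-0.97,0],"dr":[0,0,0],"hand":0},{"translation":[-0.19,-0.97,0],"dr":[0,0,0],"hand":0},{"translation":[-0.19,-0.97,0],"dr":[0,0,0],"hand":0},{"translation":[-0.19,-0.97,0],"dr":[0,0,0],"hand":0},{"translation":[-0.19,-0.97,0],"dr":[0,0,0],"hand":0},{"translation":[-0.19,-0.97,0],"dr":[0,0,0],"hand":0},{"translation":[-0.19,-0.97,0],"dr":[0,0,0],"hand":0},{"translation":[-0.19,-0.97,0],"dr":[0,0,0],"hand":0}]'
python3 -m creep '[{"translation":[-0.19,-0.97,0],"dr":[0,0,0],"hand":0},{"translation":[-0.19,-0.97,0],"dr":[0,0,0],"hand":0},{"translation":[-0.19,-0.97,0],"dr":[0,0,0],"hand":0},{"translation":[0,0,-0.8],"dr":[0,0,0],"hand":0},{"translation":[0,0,-0.8],"dr":[0,0,0],"hand":0},{"translation":[0,0,-0.8],"dr":[0,0,0],"hand":0},{"translation":[0,0,0],"dr":[0,0,0],"hand":0}]'
python3 - <<'E'
from h import *
d=np.load("chest.npz"); p=ctrl.sense()["tool_pos"]; print(d["R"].T@(np.array(p[:2])-d["c"]),p)
t=cam("top"); cv2.imwrite("pics/top1.png",cv2.resize(t["frame"][70:270,150:400,::-1],None,fx=3,fy=3,interpolation=cv2.INTER_CUBIC))
E
```

```text
t: 5.03
tool_pos: [0.5459, 0.1618, 0.1031]
tool_rot: [0.094, 0.996, 0.001, 0.001]
ft_force: [1.1, 0.1, -0.1]
finger_gap: -0.0002
finger_force: 0.0
t: 6.03
tool_pos: [0.5013, -0.0737, 0.1015]
tool_rot: [0.095, 0.996, -0.0, 0.0]
ft_force: [-0.4, -0.9, -0.3]
finger_gap: 0.0009
finger_force: 0.0
t: 6.62
tool_pos: [0.4881, -0.1308, 0.0509]
tool_rot: [0.095, 0.996, -0.001, -0.002]
ft_force: [-0.8, 0.2, 0.1]
finger_gap: 0.0005
finger_force: 0.0
[-0.2508938 -0.1767175] [ 0.48809394 -0.13078596  0.05094776]
```

View pics/top1.png

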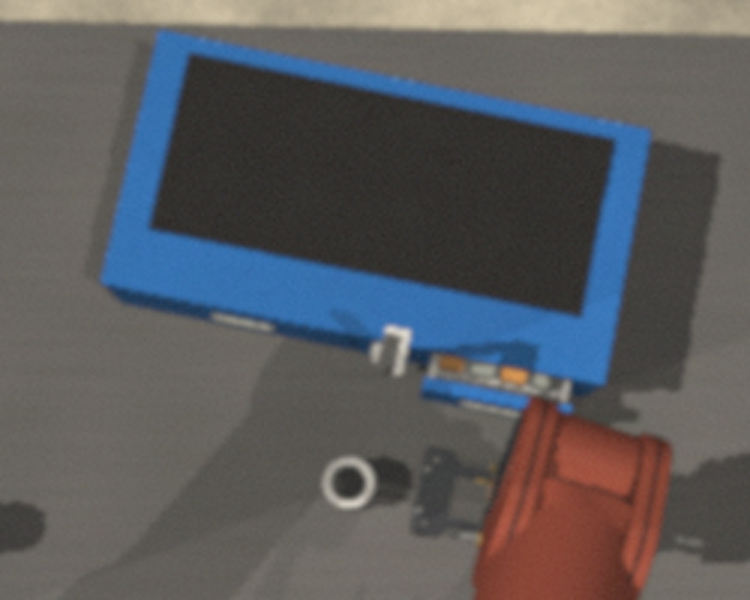

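The picture shows the wide drawer flush with the chest front. The gripper body's left end (412,490) will clear the bar tab (408,370) by about 25 mm. Next is the narrow drawer.

```bash
python3 -m creep '[{"translation":[0.49,-0.095,0],"dr":[0,0,0],"hand":0},{"translation":[0.49,-0.095,0],"dr":[0,0,0],"hand":0},{"translation":[0.49,-0.095,0],"dr":[0,0,0],"hand":0},{"translation":[0.49,-0.095,0],"dr":[0,0,0],"hand":0},{"translation":[0.49,-0.095,0],"dr":[0,0,0],"hand":0},{"translation":[0.49,-0.095,0],"dr":[0,0,0],"hand":0},{"translation":[0.49,-0.095,0],"dr":[0,0,0],"hand":0},{"translation":[0.49,-0.095,0],"dr":[0,0,0],"hand":0},{"translation":[0.49,-0.095,0],"dr":[0,0,0],"hand":0},{"translation":[0.49,-0.095,0],"dr":[0,0,0],"hand":0}]'
python3 -m creep '[{"translation":[0.3,-0.06,0],"dr":[0,0,0],"hand":0},{"translation":[0.3,-0.06,0],"dr":[0,0,0],"hand":0},{"translation":[0,0,0],"dr":[0,0,0],"hand":0}]'
python3 -m creep '[{"translation":[0.15,-0.03,0],"dr":[0,0,0],"hand":0},{"translation":[0.15,-0.03,0],"dr":[0,0,0],"hand":0},{"translation":[0,0,0],"dr":[0,0,0],"hand":0}]'
python3 - <<'E'
from h import *
d=np.load("chest.npz"); p=ctrl.sense()["tool_pos"]; print(d["R"].T@(np.array(p[:2])-d["c"]))
E
```

```text
t: 7.5
tool_pos: [0.5876, -0.1489, 0.0533]
tool_rot: [0.094, 0.996, 0.0, -0.001]
ft_force: [-3.0, 1.8, 1.5]
finger_gap: 0.0006
finger_force: 1.8
t: 7.75
tool_pos: [0.6006, -0.1515, 0.0534]
tool_rot: [0.094, 0.996, -0.0, 0.0]
ft_force: [-0.5, -0.7, 0.2]
finger_gap: 0.0009
finger_force: 0.0
t: 8.0
tool_pos: [0.6044, -0.1525, 0.0532]
tool_rot: [0.094, 0.996, 0.0, -0.001]
ft_force: [-6.4, 2.0, 3.1]
finger_gap: 0.0006
finger_force: 2.8
[-0.13254678 -0.17604908]
```

```bash
python3 -m creep '[{"translation":[0.1,-0.02,0],"dr":[0,0,0],"hand":0},{"translation":[0,0,0],"dr":[0,0,0],"hand":0},{"translation":[0,0,0],"dr":[0,0,0],"hand":0}]'
python3 - <<'E'
from h import *
d=np.load("chest.npz"); p=ctrl.sense()["tool_pos"]; print(d["R"].T@(np.array(p[:2])-d["c"]))
E
```

```text
t: 8.25
tool_pos: [0.6043, -0.1524, 0.0531]
tool_rot: [0.094, 0.996, 0.001, -0.003]
ft_force: [-14.9, 3.9, 10.1]
finger_gap: 0.0008
finger_force: 8.0
[-0.13265522 -0.17600664]
```

Both drawers have reached their hard stops. Now back off, rise, and approach the tab from the narrow side.

```bash
python3 -m creep '[{"translation":[-0.62,0.12,0],"dr":[0,0,0],"hand":0},{"translation":[-0.62,0.12,0],"dr":[0,0,0],"hand":0},{"translation":[0,0,1],"dr":[0,0,0],"hand":0},{"translation":[0,0,1],"dr":[0,0,0],"hand":0},{"translation":[0,0,1],"dr":[0,0,0],"hand":0},{"translation":[0,0,1],"dr":[0,0,0],"hand":0},{"translation":[0,0,1],"dr":[0,0,0],"hand":0},{"translation":[0,0,1],"dr":[0,0,0],"hand":0},{"translation":[0,0,1],"dr":[0,0,0],"hand":0},{"translation":[0,0,1],"dr":[0,0,0],"hand":0},{"translation":[0,0,0],"dr":[0,0,0],"hand":0}]'
python3 -m creep '[{"translation":[0.17,0.88,0],"dr":[0,0,0],"hand":0},{"translation":[0.17,0.88,0],"dr":[0,0,0],"hand":0},{"translation":[0.17,0.88,0],"dr":[0,0,0],"hand":0},{"translation":[0.17,0.88,0],"dr":[0,0,0],"hand":0},{"translation":[0.17,0.88,0],"dr":[0,0,0],"hand":0},{"translation":[0,0,0],"dr":[0,0,0],"hand":0}]'
cat > w.py <<'E'
from h import *
d=np.load("chest.npz"); s=ctrl.sense(); p=np.array(s["tool_pos"]); q=d["R"].T@(p[:2]-d["c"])
print("chest",q.round(4),p[2].round(4),"F",(d["R"].T@np.array(s["ft_force"])[:2]).round(1),np.round(s["ft_force"][2],1))
E
python3 w.py
python3 - <<'E'
from h import *
t=cam("top");s=cam("side")
a=cv2.resize(t["frame"][130:230,230:360,::-1],None,fx=3,fy=3,interpolation=cv2.INTER_CUBIC)
b=cv2.resize(s["frame"][140:240,240:370,::-1],None,fx=3,fy=3,interpolation=cv2.INTER_CUBIC)
cv2.imwrite("pics/both2.png",np.hstack([a,b]))
E
```

```text
t: 9.17
tool_pos: [0.5846, -0.149, 0.218]
tool_rot: [0.094, 0.996, 0.0, 0.003]
ft_force: [0.3, -0.2, 0.7]
finger_gap: 0.0005
finger_force: 0.0
t: 9.67
tool_pos: [0.6005, -0.0555, 0.2131]
tool_rot: [0.092, 0.996, 0.001, 0.0]
ft_force: [-0.3, 1.1, -0.1]
finger_gap: 0.0003
finger_force: 0.0
chest [-0.1547 -0.0816] 0.2131 F [-0.5  1. ] -0.1
```

View pics/both2.png

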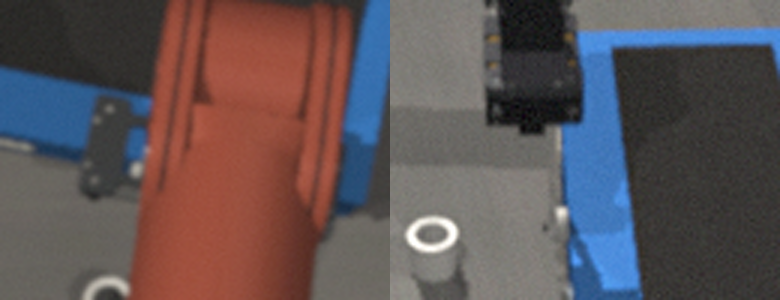

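The picture shows both drawers flush and the gripper just on the narrow side of the bar. I'll approach the tab in small guarded steps.

```bash
python3 -m creep '[{"translation":[-0.1,0.02,0],"dr":[0,0,0],"hand":0},{"translation":[0.04,0.2,0],"dr":[0,0,0],"hand":0},{"translation":[0.04,0.2,0],"dr":[0,0,0],"hand":0},{"translation":[0.04,0.2,0],"dr":[0,0,0],"hand":0},{"translation":[0,0,0],"dr":[0,0,0],"hand":0}]'; python3 w.py
python3 -m creep '[{"translation":[0.04,0.2,0],"dr":[0,0,0],"hand":0},{"translation":[0.04,0.2,0],"dr":[0,0,0],"hand":0},{"translation":[0.04,0.2,0],"dr":[0,0,0],"hand":0},{"translation":[0,0,0],"dr":[0,0,0],"hand":0}]'; python3 w.py
```

```text
t: 10.18
tool_pos: [0.6003, -0.0467, 0.2135]
tool_rot: [0.094, 0.996, 0.0, -0.0]
ft_force: [-0.3, -0.2, 0.6]
finger_gap: 0.0006
finger_force: 0.0
chest [-0.1566 -0.073 ] 0.2135 F [-0.3 -0.2] 0.6
t: 10.52
tool_pos: [0.6027, -0.0344, 0.2135]
tool_rot: [0.093, 0.996, 0.0, -0.0]
ft_force: [1.1, 0.8, 0.2]
finger_gap: 0.0003
finger_force: 0.0
chest [-0.1566 -0.0604] 0.2135 F [0.9 1. ] 0.2
```

```bash
python3 -m creep '[{"translation":[0.04,0.2,0],"dr":[0,0,0],"hand":0},{"translation":[0.04,0.2,0],"dr":[0,0,0],"hand":0},{"translation":[0,0,0],"dr":[0,0,0],"hand":0}]'; python3 w.py
python3 -m creep '[{"translation":[0.04,0.2,0],"dr":[0,0,0],"hand":0},{"translation":[0.04,0.2,0],"dr":[0,0,0],"hand":0},{"translation":[0,0,0],"dr":[0,0,0],"hand":0}]'; python3 w.py
python3 - <<'E'
import numpy as np
for th in range(100,-1,-10):
    a=np.radians(th); c,s=np.cos(a),np.sin(a); print(th,np.round([-.035+.152*c-.010*s-.015,.06+.152*s+.010*c],3))
E
```

```text
t: 10.77
tool_pos: [0.6042, -0.0271, 0.2136]
tool_rot: [0.094, 0.996, -0.0, 0.0]
ft_force: [-0.6, 0.2, 0.6]
finger_gap: 0.0006
finger_force: 0.0
chest [-0.1564 -0.053 ] 0.2136 F [-0.6  0.1] 0.6
t: 11.02
tool_pos: [0.6059, -0.0188, 0.2136]
tool_rot: [0.094, 0.996, 0.0, 0.0]
ft_force: [0.6, -0.5, 0.0]
finger_gap: 0.0007
finger_force: 0.1
chest [-0.1564 -0.0446] 0.2136 F [ 0.7 -0.3] 0.0
100 [-0.086  0.208]
90 [-0.06   0.212]
80 [-0.033  0.211]
70 [-0.007  0.206]
60 [0.017 0.197]
50 [0.04  0.183]
40 [0.06  0.165]
30 [0.077 0.145]
20 [0.089 0.121]
10 [0.098 0.096]
0 [0.102 0.07 ]
```

```bash
python3 -m creep '[{"translation":[0.04,0.2,0],"dr":[0,0,0],"hand":0},{"translation":[0.04,0.2,0],"dr":[0,0,0],"hand":0},{"translation":[0.04,0.2,0],"dr":[0,0,0],"hand":0}]'; python3 w.py
python3 - <<'E'
from h import *
s=cam("side")
cv2.imwrite("pics/side3.png",cv2.resize(s["frame"][120:240,240:400,::-1],None,fx=4,fy=4,interpolation=cv2.INTER_CUBIC))
E
```

```text
t: 11.27
tool_pos: [0.608, -0.0075, 0.2134]
tool_rot: [0.094, 0.996, -0.0, -0.0]
ft_force: [-0.5, -2.1, -1.0]
finger_gap: 0.0006
finger_force: 0.9
chest [-0.1564 -0.033 ] 0.2134 F [-0.1 -2.1] -1.0
```

View pics/side3.png

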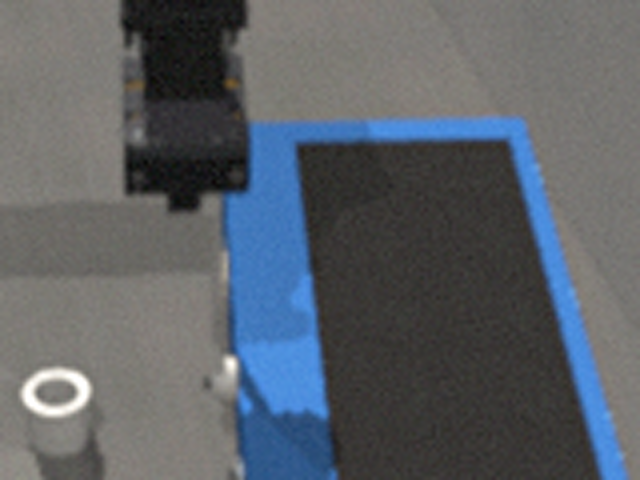

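The fingertip at (183,200) is against the tab with about 2 N on it. Now I'll follow the arc.

```bash
python3 -m creep '[{"translation":[0.1,0.52,-0.12],"dr":[0,0,0],"hand":0},{"translation":[0.1,0.52,-0.12],"dr":[0,0,0],"hand":0},{"translation":[0.1,0.52,-0.12],"dr":[0,0,0],"hand":0}]'; python3 w.py
python3 -m creep '[{"translation":[0.11,0.59,-0.22],"dr":[0,0,0],"hand":0},{"translation":[0.11,0.59,-0.22],"dr":[0,0,0],"hand":0}]'; python3 w.py
python3 -m creep '[{"translation":[0.11,0.56,-0.35],"dr":[0,0,0],"hand":0},{"translation":[0.11,0.56,-0.35],"dr":[0,0,0],"hand":0}]'; python3 w.py
```

```text
t: 11.57
tool_pos: [0.6145, 0.0249, 0.2062]
tool_rot: [0.094, 0.996, 0.0, 0.0]
ft_force: [1.4, -1.7, 0.8]
finger_gap: 0.0007
finger_force: 0.9
chest [-0.1562 -0.    ] 0.2062 F [ 1.7 -1.4] 0.8
t: 11.73
tool_pos: [0.6187, 0.0488, 0.197]
tool_rot: [0.094, 0.996, 0.0, 0.0]
ft_force: [-0.4, -2.8, -0.7]
finger_gap: 0.0003
finger_force: 0.8
chest [-0.1565  0.0242] 0.197 F [ 0.1 -2.8] -0.7
t: 11.9
tool_pos: [0.623, 0.0713, 0.1828]
tool_rot: [0.094, 0.996, 0.0, -0.0]
ft_force: [0.2, -2.3, -0.4]
finger_gap: 0.0004
finger_force: 0.8
chest [-0.1566  0.0472] 0.1828 F [ 0.6 -2.2] -0.4
```

```bash
python3 -m creep '[{"translation":[0.09,0.47,-0.45],"dr":[0,0,0],"hand":0},{"translation":[0.09,0.47,-0.45],"dr":[0,0,0],"hand":0}]'; python3 w.py
python3 -m creep '[{"translation":[0.08,0.42,-0.5],"dr":[0,0,0],"hand":0},{"translation":[0.08,0.42,-0.5],"dr":[0,0,0],"hand":0}]'; python3 w.py
python3 - <<'E'
from h import *
s=cam("side");t=cam("top")
cv2.imwrite("pics/side4.png",np.hstack([cv2.resize(c["frame"][y:y+120,x:x+130,::-1],None,fx=3,fy=3,interpolation=cv2.INTER_CUBIC) for c,x,y in((t,190,130),(s,240,130))]))
E
```

```text
t: 12.07
tool_pos: [0.6265, 0.0898, 0.1645]
tool_rot: [0.094, 0.996, 0.0, -0.0]
ft_force: [-0.0, 0.4, 1.6]
finger_gap: 0.0004
finger_force: 0.8
chest [-0.1566  0.066 ] 0.1645 F [-0.1  0.3] 1.6
t: 12.23
tool_pos: [0.6296, 0.1058, 0.1443]
tool_rot: [0.094, 0.996, -0.0, -0.0]
ft_force: [-0.5, -1.0, 0.5]
finger_gap: 0.0006
finger_force: 0.7
chest [-0.1566  0.0824] 0.1443 F [-0.3 -1.1] 0.5
```

View pics/side4.png

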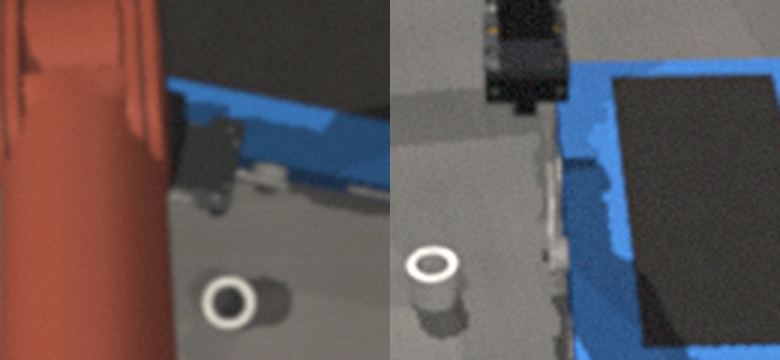

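The bar is following the finger: in the side view it leans from the pivot (558,250) towards (550,160). I'll continue down the arc.

```bash
python3 -m creep '[{"translation":[0.06,0.3,-0.6],"dr":[0,0,0],"hand":0},{"translation":[0.06,0.3,-0.6],"dr":[0,0,0],"hand":0},{"translation":[0.05,0.25,-0.6],"dr":[0,0,0],"hand":0},{"translation":[0.05,0.25,-0.6],"dr":[0,0,0],"hand":0}]'; python3 w.py
python3 -m creep '[{"translation":[0.03,0.15,-0.4],"dr":[0,0,0],"hand":0},{"translation":[0.03,0.15,-0.4],"dr":[0,0,0],"hand":0},{"translation":[0,0,-0.2],"dr":[0,0,0],"hand":0}]'; python3 w.py
```

```text
t: 12.67
tool_pos: [0.634, 0.1271, 0.0962]
tool_rot: [0.094, 0.996, -0.0, -0.0]
ft_force: [-0.4, -1.2, 1.4]
finger_gap: 0.0005
finger_force: 0.6
chest [-0.1563  0.1041] 0.0962 F [-0.1 -1.3] 1.4
t: 12.92
tool_pos: [0.6348, 0.1339, 0.076]
tool_rot: [0.094, 0.996, -0.0, -0.001]
ft_force: [0.5, 0.5, 2.3]
finger_gap: 0.0007
finger_force: 0.6
chest [-0.1568  0.1109] 0.076 F [0.4 0.6] 2.3
```

```bash
python3 -m creep '[{"translation":[0,0,-0.12],"dr":[0,0,0],"hand":0},{"translation":[0,0,-0.12],"dr":[0,0,0],"hand":0},{"translation":[0,0,0],"dr":[0,0,0],"hand":0}]'; python3 w.py
python3 -m creep '[{"translation":[0,0,-0.1],"dr":[0,0,0],"hand":0},{"translation":[0,0,-0.08],"dr":[0,0,0],"hand":0},{"translation":[0,0,0],"dr":[0,0,0],"hand":0}]'; python3 w.py
```

```text
t: 13.17
tool_pos: [0.6352, 0.1328, 0.0726]
tool_rot: [0.094, 0.996, -0.0, -0.0]
ft_force: [-0.3, -0.0, 0.3]
finger_gap: 0.0004
finger_force: 0.0
chest [-0.1561  0.1099] 0.0726 F [-0.3 -0.1] 0.3
t: 13.42
tool_pos: [0.6357, 0.1329, 0.0704]
tool_rot: [0.094, 0.996, 0.0, 0.0]
ft_force: [-3.1, -0.4, 7.0]
finger_gap: 0.0004
finger_force: 4.0
chest [-0.1557  0.1101] 0.0704 F [-3. -1.] 7.0
```

```bash
python3 -m creep '[{"translation":[0,0,-0.12],"dr":[0,0,0],"hand":0},{"translation":[0,0,0],"dr":[0,0,0],"hand":0},{"translation":[0,0,0],"dr":[0,0,0],"hand":0},{"translation":[0,0,0],"dr":[0,0,0],"hand":0}]'; python3 w.py
```

```text
t: 13.75
tool_pos: [0.6358, 0.1329, 0.0701]
tool_rot: [0.094, 0.996, 0.001, 0.001]
ft_force: [-10.9, -2.2, 25.9]
finger_gap: 0.0005
finger_force: 12.8
chest [-0.1556  0.1101] 0.0701 F [-10.3  -4.2] 25.9
```

The bar is at its hard stop, with the tip at z = 0.070 as expected. I'll lift clear, retreat and check.

```bash
python3 -m creep '[{"translation":[-0.02,0,0.3],"dr":[0,0,0],"hand":0},{"translation":[-0.1,0,0.6],"dr":[0,0,0],"hand":0},{"translation":[-0.5,0.1,1],"dr":[0,0,0],"hand":0},{"translation":[-0.8,0.5,1],"dr":[0,0,0],"hand":0},{"translation":[-0.8,0.9,1],"dr":[0,0,0],"hand":0},{"translation":[-0.8,0.9,1],"dr":[0,0,0],"hand":0},{"translation":[-0.8,0.9,1],"dr":[0,0,0],"hand":0},{"translation":[-0.8,0.9,1],"dr":[0,0,0],"hand":0},{"translation":[-0.8,0.9,0],"dr":[0,0,0],"hand":0},{"translation":[-0.8,0.9,0],"dr":[0,0,0],"hand":0},{"translation":[0,0,0],"dr":[0,0,0],"hand":0},{"translation":[0,0,0],"dr":[0,0,0],"hand":0}]'
python3 - <<'E'
from h import *
s=cam("side");t=cam("top")
cv2.imwrite("pics/end.png",np.hstack([cv2.resize(c["frame"][y:y+150,x:x+200,::-1],None,fx=2,fy=2,interpolation=cv2.INTER_CUBIC) for c,x,y in((t,180,120),(s,220,140))]))
E
```

```text
t: 14.75
tool_pos: [0.51, 0.2542, 0.2053]
tool_rot: [0.093, 0.996, 0.0, 0.0]
ft_force: [0.9, -1.0, 0.3]
finger_gap: 0.0004
finger_force: 0.0
```

View pics/end.png

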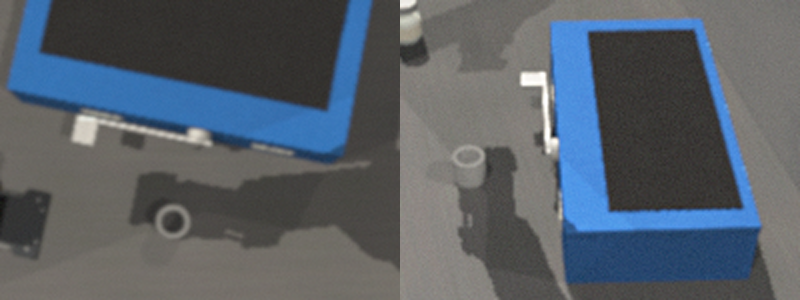

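The picture shows both drawers flush and the bar level across the wide drawer, from the pivot (200,135) to the tab (85,130). The coupling at (172,221) has not moved, and the arm is clear.

```bash
python3 -c "
from bench import ctrl
print(ctrl.close_job())"
```

```text
the job is handed in; nothing more can be done
None
```

I pushed both drawers shut to their stops, then pushed the locking bar down level across the wide drawer. The coupling looked undisturbed and the arm stayed clear of the spool and jar; the job is handed in, but no verdict came back.

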